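# Cap the washed jars and pack them in the carton

### The job

Pack the washed jars that stand on the drying mat: press each cap fully home on its jar and lower each jar upright into the open carton, without dropping it. When every jar is in and capped, fold the carton shut: first both narrow end flaps, then, over them, both wide side flaps, all down flat. Leave the katori, the spatula and the rolling pin where they are.

Things in the scene. Friction and masses are not known exactly. Their poses are not given: they have to be found in the camera images.
- carton: Open cardboard carton, fixed in place, outside 130 mm (its x) x 230 mm (its y), walls and floor 5 mm, rim 108 mm high; inside 120 x 220 mm, so up to three jars stand in one row along its y. Four flaps hinge on its rim. Origin: centre of its underside; z up
- mat: Black rubber drying mat, fixed, 230 x 230 mm, 3 mm thick, on which the jars stand. Origin: centre of its underside
- flap_end_left (a joint): Narrow end flap of the carton, 124 mm wide and 62 mm long from hinge to free edge, 4 mm thick cardboard. Joint in rad: 0 = folded down flat over the mouth, 1.57 = standing straight up, larger = leaning outward (up to 2.6). It stays where it is left. Its hinge runs along the carton's +y edge, 113.5 mm from the carton's centre and 110.5 mm above its underside
- flap_end_left_edge (a point): Middle of the free edge of flap_end_left
- flap_end_right (a joint): Narrow end flap of the carton, 124 mm wide and 62 mm long from hinge to free edge, 4 mm thick cardboard. Joint in rad: 0 = folded down flat over the mouth, 1.57 = standing straight up, larger = leaning outward (up to 2.6). It stays where it is left. Its hinge runs along the carton's -y edge, 113.5 mm from the carton's centre and 110.5 mm above its underside
- flap_end_right_edge (a point): Middle of the free edge of flap_end_right
- flap_side_near (a joint): Wide side flap of the carton, 226 mm wide and 62 mm long from hinge to free edge, 4 mm thick cardboard. Joint in rad: 0 = folded down flat over the mouth, 1.57 = standing straight up, larger = leaning outward (up to 2.6). It stays where it is left. Its hinge runs along the carton's -x edge, 63.5 mm from the carton's centre and 115 mm above its underside
- flap_side_near_edge (a point): Middle of the free edge of flap_side_near
- flap_side_far (a joint): Wide side flap of the carton, 226 mm wide and 62 mm long from hinge to free edge, 4 mm thick cardboard. Joint in rad: 0 = folded down flat over the mouth, 1.57 = standing straight up, larger = leaning outward (up to 2.6). It stays where it is left. Its hinge runs along the carton's +x edge, 63.5 mm from the carton's centre and 115 mm above its underside
- flap_side_far_edge (a point): Middle of the free edge of flap_side_far
- jar0: Squat glass jar with a press-on metal cap (absent in some runs): glass body 56 mm in diameter and 62 mm high, then the neck with the cap; 94 mm high when capped; about 0.24 kg. Origin: centre of its underside; z up
- cap0 (a joint): Cap of jar0: metal cylinder 44 mm in diameter, 30 mm high, that slides on the neck along the jar's z. Joint in m: 0 = pressed fully home (cap from 64 to 94 mm above the jar's underside), up to 0.014 = raised. Friction of about 7 N holds it wherever it is, enough to lift the jar by it
- jar1: Squat glass jar with a press-on metal cap (absent in some runs): glass body 56 mm in diameter and 62 mm high, then the neck with the cap; 94 mm high when capped; about 0.24 kg. Origin: centre of its underside; z up
- cap1 (a joint): Cap of jar1: metal cylinder 44 mm in diameter, 30 mm high, that slides on the neck along the jar's z. Joint in m: 0 = pressed fully home (cap from 64 to 94 mm above the jar's underside), up to 0.014 = raised. Friction of about 7 N holds it wherever it is, enough to lift the jar by it
- jar2: Squat glass jar with a press-on metal cap (absent in some runs): glass body 56 mm in diameter and 62 mm high, then the neck with the cap; 94 mm high when capped; about 0.24 kg. Origin: centre of its underside; z up
- cap2 (a joint): Cap of jar2: metal cylinder 44 mm in diameter, 30 mm high, that slides on the neck along the jar's z. Joint in m: 0 = pressed fully home (cap from 64 to 94 mm above the jar's underside), up to 0.014 = raised. Friction of about 7 N holds it wherever it is, enough to lift the jar by it
- jar3: Squat glass jar with a press-on metal cap (absent in some runs): glass body 56 mm in diameter and 62 mm high, then the neck with the cap; 94 mm high when capped; about 0.24 kg. Origin: centre of its underside; z up
- cap3 (a joint): Cap of jar3: metal cylinder 44 mm in diameter, 30 mm high, that slides on the neck along the jar's z. Joint in m: 0 = pressed fully home (cap from 64 to 94 mm above the jar's underside), up to 0.014 = raised. Friction of about 7 N holds it wherever it is, enough to lift the jar by it
- katori: Bystander: stainless steel bowl, 90 mm across, 40 mm high. Origin: centre of its underside
- spatula: Bystander: green spatula, 220 mm long, lying flat. Origin: under its middle
- rolling_pin: Bystander: wooden rolling pin, 300 mm long, 40 mm thick, lying along its y. Origin: centre of its underside
Not all that is in view belongs to the job. Leave any green look-alike of the jar0 alone.

How it is judged:
On the way, in this order (a step that is already met when the one before it is completed fails the run):
1. every jar stands upright in the carton, let go, with its cap pressed fully home (value of joint each of cap0, cap1, cap2, cap3 below 0.003 m and angle between each of jar0, jar1, jar2, jar3's own z axis and vertical below 0.15 rad and x of jar0 in the frame of carton between -0.06 and 0.06 m and y of jar0 in the frame of carton between -0.11 and 0.11 m and z of jar0 in the frame of carton between -0.005 and 0.015 m and x of jar1 in the frame of carton between -0.06 and 0.06 m and y of jar1 in the frame of carton between -0.11 and 0.11 m and z of jar1 in the frame of carton between -0.005 and 0.015 m and x of jar2 in the frame of carton between -0.06 and 0.06 m and y of jar2 in the frame of carton between -0.11 and 0.11 m and z of jar2 in the frame of carton between -0.005 and 0.015 m and x of jar3 in the frame of carton between -0.06 and 0.06 m and y of jar3 in the frame of carton between -0.11 and 0.11 m and z of jar3 in the frame of carton between -0.005 and 0.015 m and contact force between the fingers and jar0 below 0.3 N and contact force between the fingers and jar1 below 0.3 N and contact force between the fingers and jar2 below 0.3 N and contact force between the fingers and jar3 below 0.3 N), for 0.2 s.
2. both narrow end flaps are folded down while both wide side flaps still stand open (value of joint each of flap_end_left, flap_end_right below 0.12 rad and value of joint each of flap_side_near, flap_side_far above 0.6 rad), for 0.2 s.
3. both wide side flaps are folded down over them (value of joint each of flap_end_left, flap_end_right, flap_side_near, flap_side_far below 0.12 rad), for 0.2 s.
At the end, for the whole second after the job is handed in: Every jar stands upright (within 0.15 rad) on the carton's floor, at rest, its cap within 3 mm of fully home; all four flaps are folded down to within 0.12 rad of flat, and the robot touches nothing (all of step 3 and value of joint each of cap0, cap1, cap2, cap3 below 0.003 m and angle between each of jar0, jar1, jar2, jar3's own z axis and vertical below 0.15 rad and x of jar0 in the frame of carton between -0.06 and 0.06 m and y of jar0 in the frame of carton between -0.11 and 0.11 m and z of jar0 in the frame of carton between -0.005 and 0.015 m and x of jar1 in the frame of carton between -0.06 and 0.06 m and y of jar1 in the frame of carton between -0.11 and 0.11 m and z of jar1 in the frame of carton between -0.005 and 0.015 m and x of jar2 in the frame of carton between -0.06 and 0.06 m and y of jar2 in the frame of carton between -0.11 and 0.11 m and z of jar2 in the frame of carton between -0.005 and 0.015 m and x of jar3 in the frame of carton between -0.06 and 0.06 m and y of jar3 in the frame of carton between -0.11 and 0.11 m and z of jar3 in the frame of carton between -0.005 and 0.015 m and linear speed of each of jar0, jar1, jar2, jar3 below 0.03 m/s).
It fails at once if a jar is dropped or thrown (faster than 1.1 m/s out of the fingers) ((linear speed of jar0 above 1.1 m/s and contact force between the fingers and jar0 below 0.05 N) or (linear speed of jar1 above 1.1 m/s and contact force between the fingers and jar1 below 0.05 N) or (linear speed of jar2 above 1.1 m/s and contact force between the fingers and jar2 below 0.05 N) or (linear speed of jar3 above 1.1 m/s and contact force between the fingers and jar3 below 0.05 N)).
It fails at once if the katori, the spatula or the rolling pin is moved by more than 40 mm (distance of any of katori, spatula, rolling_pin from where it was at the start of the episode above 0.04 m).
Of jar0, jar1, jar2, jar3 only 2 to 3 are there at a start; the rules pass over those that are not, and their reading is None.
At some moment in a run one of jar0, jar1, jar2, jar3 may be knocked a few centimetres aside while the robot is not near it.
It also fails if it takes over 210 s, if anything falls off the work surface, if the arm or the gripper's body presses on something with over 40 N, if the wrist force passes 120 N, or if a joint passes its speed limit or range.

### The arm

A 7-joint arm with a two-finger parallel gripper is mounted at the origin on the work surface. World frame = base frame: x ahead of the robot, y to its left, z up, the work surface at z = 0. Lengths are in m, angles in rad, forces in N, time in s.
With the tool pointing down it reaches from about 0.375 to 0.925 m from the base axis. Payload 3.1 kg.
Tool frame: the origin (TCP) lies between the finger pads; the fingertips stand 19 mm ahead of it and the grasp point (between the pads) is the TCP; z points along the fingers, y is the line along which they close (so a half turn about z gives the same grasp; the last joint's range is limited). The gripper opens to 85 mm and grips with 20 to 120 N. Pads are 22 mm wide; open, the fingers measure 114 mm over their backs; the gripper's body (76 mm by 85 mm) begins 54 mm behind the grasp point. The pads swing forward as they close: fully open they stand 13 mm farther back than shut.
Start: joints at [-1.331, 0.383, 0.044, 1.598, -0.018, 1.161, -0.05], TCP at [0.215, 0.613, 0.25] pointing down, gripper open.
Joint ranges: [-2.61, 2.61], [-0.41, 2.15], [-1.48, 1.57], [0, 2.5], [-1.57, 4.71], [0.05, 1.97], [-2.85, 2.85]. Speed limits (rad/s): [2.79, 2.79, 3.14, 3.14, 3.14, 3.14, 3.14].

### API

Orientations are given as a unit quaternion [x, y, z, w].
In Python, from bench import move_ptp, movel, move_j, move_gripper, pause, inverse_kinematics, read_camera, camera_params, MotionError, sign_off, look_for, tip_of, read_time_s, read_qpos, read_joint_vel, read_effort, read_eef_pos, read_tcp_rot, read_ft_force, read_ft_torque, read_finger_gap, read_grasp_force gives the robot as it stands. Calls block until the motion is done:
- move_ptp(position, orientation): joint-space move of the TCP to a pose.
- movel(position, orientation=None, speed=0.15): straight line of the TCP; orientation=None keeps the orientation; speed is the mean speed in m/s.
- move_j(angles): joint-space move.
- move_gripper(opening, effort=None): finger opening in m; effort is the grip in N (None keeps the last); returns when the fingers have stopped.
- pause(seconds).
- inverse_kinematics(position, orientation): joint angles nearest the present ones, or None.
- read_camera(name): name is "side" or "top" or "wrist"; returns the picture (480x640x3 uint8, red, green, blue); there is no depth.
- camera_params(name): a dict with "K" (3x3 intrinsics, pixels), "dist_coeffs" ([k1, k2, p1, p2, k3] as OpenCV has them; the pictures are not rectified), "camera_from_world" (4x4, takes a point from world to camera coordinates). Camera axes: x right, y down, z forward; pixel columns grow to the right and rows downward; lengths in m; the calibration is good to about 2 mm. A picture is of the moment at which its call begins: read the wrist's pose just before it. camera_params takes no time and is no camera call; for the wrist camera it gives the pose at the moment of the call.
A pose or a line that the arm cannot do raises MotionError and nothing moves.
- sign_off(): hands the job in; it is judged then, once.
Trained networks look in the newest picture that a camera, given by its name, has taken for a name from the list of things; names that differ only in an ending like _2 or _b are one class to them, and where a whole thing is asked for, a point or a joint stands for the part that bears it (a point fixed in the world has none). Each returns a list of dicts, best first, with "confidence" (0 to 1); they miss things now and then, are a little off and sometimes report something else, mostly with a low value. They report only what shows in the picture. A call takes as long as a camera call. They do not tell look-alikes from the thing itself.
- look_for(camera, name): "at" ([column, row] in pixels, amid what is visible of it).
- tip_of(camera, name): "at" ([column, row] in pixels: a listed point, or the origin of a listed thing).
Readings, each from a call of its own:
- read_time_s(): time.
- read_qpos(): joint angles.
- read_joint_vel(): joint speeds.
- read_effort(): joint torques, N m.
- read_eef_pos(): TCP position.
- read_tcp_rot(): TCP orientation.
- read_ft_force(): force on the tool from outside, world axes, zero at the start.
- read_ft_torque(): the same for the moment, N m.
- read_finger_gap(): finger opening in m.
- read_grasp_force(): force on a finger pad.
Only numpy, scipy, OpenCV 4.12 (cv2) and the standard library are available. Lean on these libraries where they do the work, as an engineer would, in place of code of your own. Each camera call takes 0.05 s, during which the arm holds its last target. There are 200 camera calls.

## Working session

There is one attempt and no reset: what is moved stays moved. The work goes in short steps, each a Python script; the robot and the scene stay as the last script left them, time stands still between calls to the robot, and variables do not carry over. Pictures are saved under pics/ and viewed, at most 14 in all, crops included, and the job is handed in when it is done.

```bash
ls; mkdir -p pics; python3 - <<'E'
from bench import *
import cv2,numpy as np
for c in ("top","side"):
    im=read_camera(c); cv2.imwrite(f"pics/{c}0.png",im[:,:,::-1])
    p=camera_params(c); print(c,np.round(p["K"],1).tolist(),p["dist_coeffs"],np.round(p["camera_from_world"],3).tolist())
    for n in ("jar0","cap0","carton","mat","katori","rolling_pin","spatula","flap_end_left","flap_side_near"):
        print(n,[(np.round(d["at"]).tolist(),round(d["confidence"],2)) for d in look_for(c,n)])
    for n in ("jar0","carton","mat","flap_end_left_edge","flap_end_right_edge","flap_side_near_edge","flap_side_far_edge"):
        print("tip",n,[(np.round(d["at"]).tolist(),round(d["confidence"],2)) for d in tip_of(c,n)])
print(read_time_s(),read_tcp_rot(),read_ft_force())
E
```

```text
pics
top [[541.7, 0.0, 321.7], [0.0, 541.7, 246.2], [0.0, 0.0, 1.0]] [-0.07992921  0.          0.          0.          0.        ] [[-0.023, -1.0, -0.005, 0.003], [-0.994, 0.023, -0.11, 0.634], [0.11, 0.002, -0.994, 1.214], [0.0, 0.0, 0.0, 1.0]]
jar0 [([380.0, 236.0], 0.78), ([418.0, 288.0], 0.77), ([367.0, 292.0], 0.66), ([491.0, 317.0], 0.59)]
cap0 [([499.0, 322.0], 0.88), ([420.0, 287.0], 0.85), ([365.0, 289.0], 0.85), ([381.0, 231.0], 0.69)]
carton [([366.0, 290.0], 0.68), ([228.0, 284.0], 0.63), ([172.0, 276.0], 0.22)]
mat [([397.0, 268.0], 0.8), ([496.0, 269.0], 0.55)]
katori [([332.0, 178.0], 0.72)]
rolling_pin [([497.0, 268.0], 0.78)]
spatula [([131.0, 274.0], 0.92)]
flap_end_left [([174.0, 278.0], 0.62)]
flap_side_near [([237.0, 249.0], 0.68), ([223.0, 323.0], 0.65)]
tip jar0 [([367.0, 290.0], 0.91), ([417.0, 291.0], 0.76), ([484.0, 320.0], 0.59)]
tip carton [([238.0, 285.0], 0.95)]
tip mat [([398.0, 269.0], 0.97)]
tip flap_end_left_edge [([162.0, 277.0], 0.92), ([378.0, 236.0], 0.21)]
tip flap_end_right_edge [([294.0, 292.0], 0.82)]
tip flap_side_near_edge [([220.0, 336.0],
[... 711 characters left out ...]
a [([308.0, 283.0], 0.7), ([212.0, 201.0], 0.65)]
flap_end_left [([251.0, 173.0], 0.7), ([267.0, 211.0], 0.42)]
flap_side_near [([230.0, 208.0], 0.93)]
tip jar0 [([361.0, 304.0], 0.91), ([333.0, 412.0], 0.81), ([331.0, 346.0], 0.59), ([306.0, 311.0], 0.56)]
tip carton [([266.0, 242.0], 0.85), ([361.0, 304.0], 0.51)]
tip mat [([344.0, 322.0], 0.88)]
tip flap_end_left_edge [([252.0, 164.0], 0.62)]
tip flap_end_right_edge [([273.0, 223.0], 0.63)]
tip flap_side_near_edge [([265.0, 241.0], 0.34)]
tip flap_side_far_edge [([297.0, 184.0], 0.97), ([341.0, 325.0], 0.74), ([248.0, 164.0], 0.25)]
1.7 [ 1.68067561e-01  9.85775479e-01  4.58188926e-06 -1.18138315e-05] [ 0.58105526 -0.05988746 -1.0335465 ]
```

View pics/top0.png

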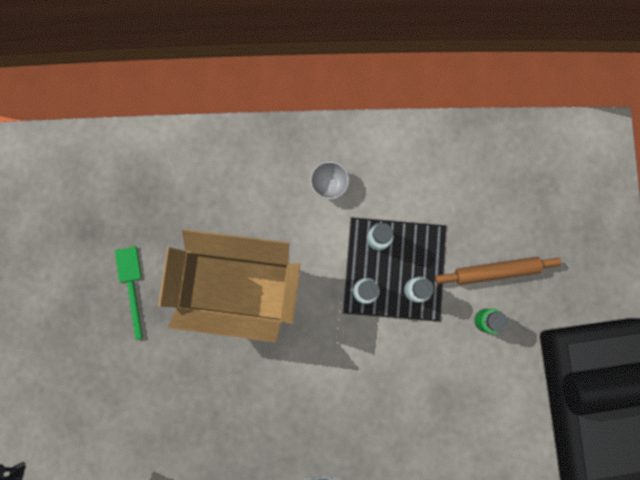

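View pics/side0.png

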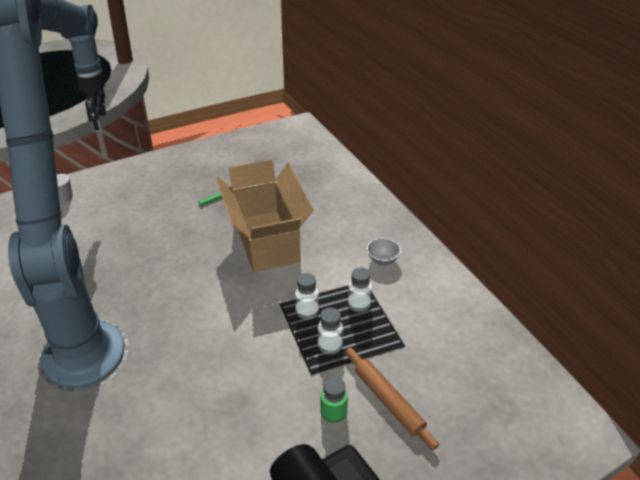

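The jars are the three on the mat, at top-image pixels (380,236), (418,288) and (367,292), all with clear glass. The one at (491,317) stands off the mat, is green, and is the look-alike, so I'll leave it. The carton is at about (238,285). Next I fit the carton and jar poses and check them on an enlarged overlay.

```bash
cat > h.py <<'E'
from bench import *
import numpy as np, cv2
from scipy.optimize import least_squares
def proj(c,P):
    p=camera_params(c); T=np.array(p["camera_from_world"])
    return cv2.projectPoints(np.array(P,float).reshape(-1,3),cv2.Rodrigues(T[:3,:3])[0],T[:3,3],np.array(p["K"]),np.array(p["dist_coeffs"]))[0].reshape(-1,2)
def ray(c,uv):
    p=camera_params(c); T=np.array(p["camera_from_world"])
    n=cv2.undistortPoints(np.array([[uv]],float),np.array(p["K"]),np.array(p["dist_coeffs"]))[0,0]
    R=T[:3,:3]; return -R.T@T[:3,3], R.T@np.array([n[0],n[1],1.])
def at_z(c,uv,z):
    o,d=ray(c,uv); return o+d*(z-o[2])/d[2]
def tri(a,b):
    (o1,d1),(o2,d2)=a,b
    s,t=np.linalg.lstsq(np.c_[d1,-d2],o2-o1,rcond=None)[0]
    p,q=o1+s*d1,o2+t*d2; return (p+q)/2,np.linalg.norm(p-q)
def c2w(pose,p):
    x,y,a=pose; p=np.asarray(p,float).reshape(-1,3); c,s=np.cos(a),np.sin(a)
    return np.c_[x+c*p[:,0]-s*p[:,1], y+s*p[:,0]+c*p[:,1], p[:,2]]
def flap_edge(name,th,r=.062):
    i=r*np.cos(th); u=r*np.sin(th)
    return {"el":[0,.1135-i,.1105+u],"er":[0,-.1135+i,.1105+u],"sn":[-.0635+i,0,.115+u],"sf":[.0635-i,0,.115+u]}[name]
E
python3 - <<'E'
from h import *
obs={"top":dict(o=(238,285),el=(162,277),er=(294,292),sn=(220,336),sf=(238,237)),"side":dict(o=(266,242),el=(252,164),er=(273,223),sf=(297,184))}
ks=["el","er","sn","sf"]
def res(v):
    r=[]
    for c,d in obs.items():
        P=[[0,0,0] if k=="o" else flap_edge(k,v[3+ks.index(k)]) for k in d]
        r.append(proj(c,c2w(v[:3],P))-np.array(list(d.values())))
    return np.concatenate(r).ravel()
s=least_squares(res,[.55,.18,0.05,2,2,2,2],loss="soft_l1",f_scale=3,x_scale=[.1,.1,.1,1,1,1,1])
print(np.round(s.x,4),np.round(res(s.x).reshape(-1,2),1).tolist())
np.save("carton.npy",s.x)
for t,sd in (((381,231),(362,277)),((420,287),(330,319)),((365,289),(308,282))):
    p,e=tri(ray("top",t),ray("side",sd)); print(np.round(p,3),round(e,4),at_z("top",t,.09).round(3))
# overlay
im=cv2.imread("pics/top0.png"); k=4; x0,y0=140,210
A=cv2.resize(im[y0:y0+140,x0:x0+200],None,fx=k,fy=k,interpolation=cv2.INTER_CUBIC)
def draw(P,col):
    q=((proj("top",P)-[x0,y0]+.5)*k).astype(np.int32); cv2.polylines(A,[q],True,col,1)
w=.0625;l=.1125
for z in (.108,.005): draw(c2w(s.x[:3],[[w,l,z],[w,-l,z],[-w,-l,z],[-w,l,z]]),(0,0,255))
for i,kk in enumerate(ks):
    e=np.array(flap_edge(kk,s.x[3+i])); h=np.array(flap_edge(kk,0,0)); o=np.array([.062,0,0]) if kk[0]=="e" else np.array([0,.113,0])
    draw(c2w(s.x[:3],[h+o,e+o,e-o,h-o]),(255,0,0))
cv2.imwrite("pics/ov1.png",A)
x0,y0,k=330,205,5
A=cv2.resize(im[y0:y0+120,x0:x0+130],None,fx=k,fy=k,interpolation=cv2.INTER_CUBIC); cv2.imwrite("pics/jars.png",A)
E
```

```text
[ 0.5457  0.1827 -0.1644  1.9668  1.9649  2.3586  2.1433] [[2.3, 1.9], [0.5, -2.6], [-0.1, 1.5], [0.4, -0.0], [-2.8, 0.5], [-0.4, -1.4], [-1.2, -0.6], [1.7, -0.5], [1.1, 0.6]]
[ 0.659 -0.144  0.091] 0.0016 [ 0.658 -0.144  0.09 ]
[ 0.533 -0.225  0.087] 0.0 [ 0.533 -0.225  0.09 ]
[ 0.534 -0.105  0.095] 0.0063 [ 0.531 -0.104  0.09 ]
```

View pics/ov1.png

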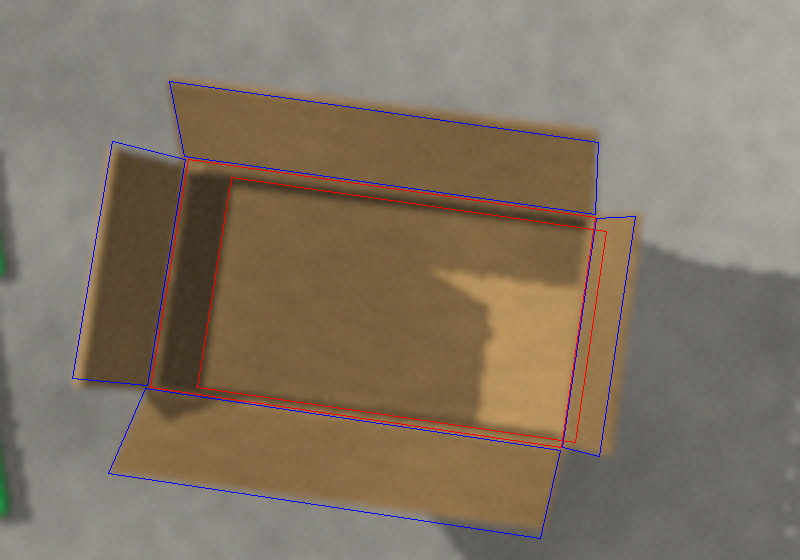

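View pics/jars.png

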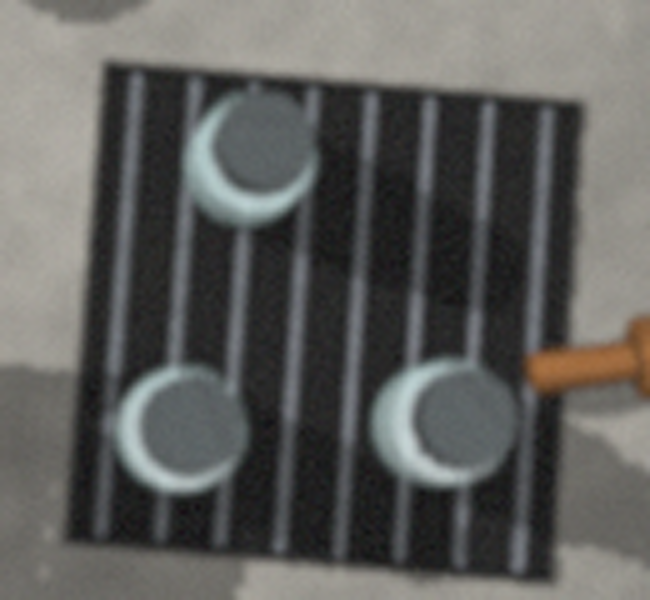

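The crop confirms three clear-glass jars on the mat, with no green. Cap centres in the top image are (382,233), (368,290) and (423,289). The carton overlay fits to about 1–2 px once yaw is corrected to about -0.15. Now I press the caps.

```bash
cat >> h.py <<'E'
POSE=(.547,.180,-.150)
def down(ang):  # tool y at world angle ang
    a=(ang+np.pi/2)/2; return np.array([np.cos(a),np.sin(a),0,0])
def press(x,y,q,z0,zmin,f=20,step=.001):
    """lower the closed tips from TCP z0 until upward force exceeds f"""
    movel([x,y,z0],q,speed=.12); b=read_ft_force()[2]; z=z0; F=0
    while z>zmin and F<f:
        z-=step; movel([x,y,z],q,speed=.02); F=read_ft_force()[2]-b
    return read_eef_pos()[2],F
E
python3 - <<'E'
from h import *
caps=[at_z("top",p,.103) for p in ((382.4,233.4),(368,290),(423,289))]
best=None
for a in (-.15,-.15+np.pi):
    q=inverse_kinematics([.6,-.15,.25],down(a)); print(a,None if q is None else np.round(q,2))
    if q is not None and (best is None or abs(q[6])<best[0]): best=(abs(q[6]),a)
A=best[1]; np.save("A.npy",A); Q=down(A)
move_gripper(0.0,40); 
move_ptp([caps[1][0],caps[1][1],.25],Q)
for i in (1,0,2):
    x,y=caps[i][:2]; movel([x,y,.19],Q,speed=.25); 
    print(i,np.round((x,y),3),np.round(press(x,y,Q,.140,.113),4)); movel([x,y,.19],Q,speed=.25)
print(read_time_s(),read_qpos().round(2))
E
```

```text
-0.15 [-0.58  0.48  1.    1.71 -0.43  1.19  0.38]
2.991592653589793 [-0.74  0.75  1.38  1.72 -0.76  1.33 -2.51]
1 [ 0.529 -0.11 ] [ 0.1162 22.3619]
0 [ 0.651 -0.145] [0.1129 0.7006]
2 [ 0.528 -0.229] [ 0.1162 19.3071]
30.3667 [-0.42  0.44  0.94  1.87 -0.41  1.04  0.54]
```

Caps 1 and 2 are home: the tips stopped at 0.097. Jar 0 gave no contact, so it may have been knocked aside. I'll look again.

```bash
python3 - <<'E'
from h import *
Q=down(float(np.load("A.npy")))
movel([.42,-.02,.25],Q,speed=.3)
im=read_camera("top"); 
for f,n in ((look_for,"cap0"),(look_for,"jar0"),(tip_of,"jar0")): print(n,[(np.round(d["at"],1).tolist(),round(d["confidence"],2)) for d in f("top",n)])
s=read_camera("side"); print([(np.round(d["at"],1).tolist(),round(d["confidence"],2)) for d in look_for("side","cap0")])
a=cv2.resize(im[160:340,300:460],None,fx=3,fy=3); b=cv2.resize(s[240:420,270:420],None,fx=3,fy=3)
b=cv2.resize(s[240:420,280:385],None,fx=3,fy=3)
cv2.imwrite("pics/j2.png",np.hstack([a,b])[:,:,::-1]); print(np.hstack([a,b]).shape)
E
```

```text
cap0 [([497.9, 321.7], 0.77), ([377.1, 217.5], 0.76), ([366.1, 291.3], 0.75), ([421.3, 291.3], 0.66)]
jar0 [([375.2, 220.9], 0.97), ([362.4, 293.3], 0.89), ([489.8, 317.2], 0.88), ([417.4, 290.0], 0.63)]
jar0 [([371.0, 225.7], 0.74), ([488.3, 318.7], 0.72), ([364.3, 291.6], 0.7), ([415.2, 286.9], 0.65)]
[([334.8, 387.6], 0.9), ([372.2, 268.1], 0.73), ([278.4, 228.3], 0.72), ([303.9, 287.1], 0.65), ([326.9, 323.7], 0.55), ([263.5, 170.9], 0.23)]
(540, 795, 3)
```

View pics/j2.png

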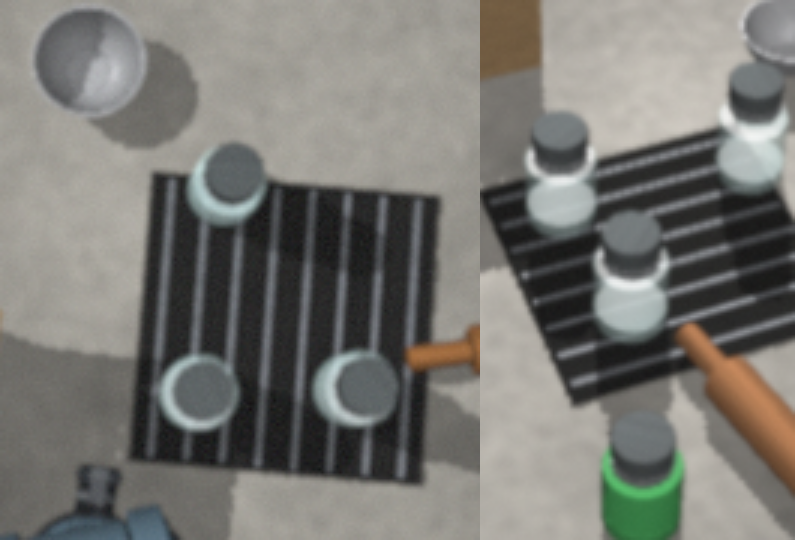

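Jar 0 was knocked to cap pixel (378,217) and still stands on the far edge of the mat. I press it there, then pick it first.

```bash
cat >> h.py <<'E'
def pick_place(x,y,slot,Q,dz=.085):
    move_gripper(.085); movel([x,y,.19],Q,speed=.25); movel([x,y,.003+dz],Q,speed=.12)
    move_gripper(.02,40); print("grip",round(read_finger_gap(),4),read_grasp_force())
    e=read_eef_pos(); movel([e[0],e[1],.13],speed=.08); print("lift gap",round(read_finger_gap(),4))
    movel([e[0],e[1],.31],Q,speed=.2)
    t=c2w(POSE,[0,slot,0])[0]
    movel([t[0],t[1],.31],Q,speed=.25); print("held",round(read_finger_gap(),4))
    movel([t[0],t[1],.13],Q,speed=.15); b=read_ft_force()[2]
    z=.005+dz+.006; movel([t[0],t[1],z],Q,speed=.05)
    while z>.005+dz-.003 and read_ft_force()[2]-b<3: z-=.001; movel([t[0],t[1],z],Q,speed=.02)
    print("set z",round(z,4),"F",round(read_ft_force()[2]-b,2))
    move_gripper(.062); movel([t[0],t[1],.31],Q,speed=.2); print("t",read_time_s())
E
python3 - <<'E'
from h import *
Q=down(float(np.load("A.npy")))
p=at_z("top",(378,217.3),.104); x,y=p[:2]; print(p)
movel([x,y,.19],Q,speed=.3)
r=press(x,y,Q,.140,.112); print(np.round(r,4)); movel([x,y,.19],Q,speed=.25)
if r[1]>15: pick_place(x,y,.066,Q)
E
```

```text
[ 0.68693355 -0.13654741  0.104     ]
[ 0.1164 14.0189]
```

The tips stopped at 0.1164 on hard contact, so cap 0 is home. Picking it.

```bash
python3 - <<'E'
from h import *
Q=down(float(np.load("A.npy")))
x,y=at_z("top",(378,217.3),.1)[:2]
pick_place(x,y,.066,Q)
movel([.45,-.02,.31],Q,speed=.3)
im=read_camera("top"); print([(np.round(d["at"],1).tolist(),round(d["confidence"],2)) for d in look_for("top","cap0")])
cv2.imwrite("pics/p1.png",cv2.resize(im[200:350,140:460],None,fx=2.5,fy=2.5)[:,:,::-1])
E
```

```text
grip 0.0431 40.750884180888534
lift gap 0.0427
held 0.0426
set z 0.09 F 5.06
t 52.325
[([421.4, 288.1], 0.92), ([499.1, 322.8], 0.91), ([207.0, 278.6], 0.87), ([368.8, 290.5], 0.56), ([235.7, 245.9], 0.43)]
```

View pics/p1.png

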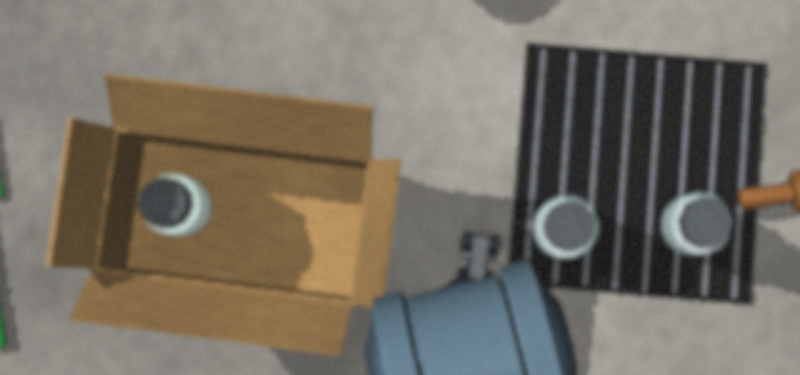

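Jar 0 stands upright in the carton at crop (178,203) and the other two are unmoved. Next, both of those.

```bash
python3 - <<'E'
from h import *
Q=down(float(np.load("A.npy")))
x,y=at_z("top",(368,290),.098)[:2]
pick_place(x,y,0,Q)
read_camera("top"); l=[d["at"] for d in look_for("top","cap0")]; print(np.round(l,1).tolist())
x,y=at_z("top",(422.5,289),.098)[:2]
if any(np.hypot(a[0]-422,a[1]-289)<5 for a in l): pick_place(x,y,-.066,Q)
movel([.45,-.02,.31],Q,speed=.3)
for c,(a,b,w,h) in dict(top=(140,200,180,150),side=(200,130,150,150)).items():
    im=read_camera(c)[b:b+h,a:a+w]; cv2.imwrite(f"pics/p2{c}.png",cv2.resize(im,None,fx=3,fy=3)[:,:,::-1])
A=cv2.imread("pics/p2top.png");B=cv2.imread("pics/p2side.png"); cv2.imwrite("pics/p2.png",cv2.resize(np.hstack([A,B]),None,fx=.8,fy=.8))
E
```

```text
grip 0.0431 40.64176609972492
lift gap 0.0426
held 0.0429
set z 0.09 F 5.34
t 64.8833
[[235.7, 286.0], [497.6, 320.6], [422.3, 290.8], [291.3, 293.9]]
grip 0.0428 40.57333203731105
lift gap 0.0427
held 0.0426
set z 0.09 F 6.34
t 77.175
```

View pics/p2.png

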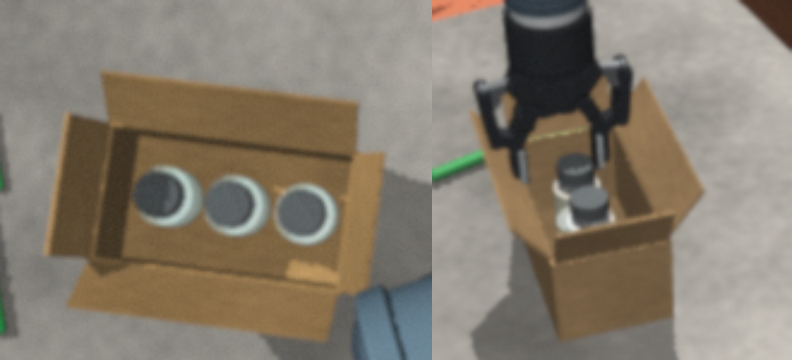

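All three jars are upright in the row. I'll press each cap again in the carton as a check, then fold the two end flaps.

```bash
cat >> h.py <<'E'
def fold(name,Q,th0,half):
    """push a flap shut from outside with closed tips; u inward from hinge, v above hinge (m)"""
    hz=.1105 if name[0]=="e" else .115
    def w(u,v):
        c={"el":[0,.1135-u],"er":[0,-.1135+u],"sn":[-.0635+u,0],"sf":[.0635-u,0]}[name]
        return c2w(POSE,[c[0],c[1],hz+v+.019])[0]
    ve=.062*np.sin(th0); ue=.062*np.cos(th0)
    s=w(ue-half-.025,.2-.019); movel(s,Q,speed=.25)
    movel(w(ue-half-.025,ve-.018),Q,speed=.15); b=read_ft_force()
    movel(w(-half-.002,.045),Q,speed=.08); print(name,"vertical F",np.round(read_ft_force()-b,1))
    for th in np.radians(np.arange(80,5,-8)):
        movel(w(.045*np.cos(th)-.002*np.sin(th)-half,.045*np.sin(th)+.002*np.cos(th)),Q,speed=.06)
    p=w(.045-half,.006); z,F=press(p[0],p[1],Q,p[2],p[2]-.008,f=8)
    print("tip v above hinge",round(z-.019-hz,4),"F",round(F,1)); movel([p[0],p[1],.31],Q,speed=.2); print("t",read_time_s())
E
python3 - <<'E'
from h import *
Q=down(float(np.load("A.npy")))
x,y=c2w(POSE,[0,-.066,0])[0][:2]; movel([x,y,.31],Q,speed=.3)
move_gripper(0,40)
for s in (-.066,0,.066):
    x,y=c2w(POSE,[0,s,0])[0][:2]; movel([x,y,.2],Q,speed=.25); print(np.round(press(x,y,Q,.128,.114,f=14,step=.002),4)); movel([x,y,.22],Q,speed=.25)
movel([x,y,.31],Q,speed=.25)
fold("el",Q,1.96,.011)
im=read_camera("top"); cv2.imwrite("pics/f1.png",cv2.resize(im[190:360,130:330],None,fx=3,fy=3)[:,:,::-1])
E
```

```text
[ 0.1181 25.2972]
[ 0.1182 22.9248]
[ 0.1182 19.5252]
el vertical F [ 0.   1.  -0.9]
tip v above hinge 0.0021 F 13.7
t 98.75
```

View pics/f1.png

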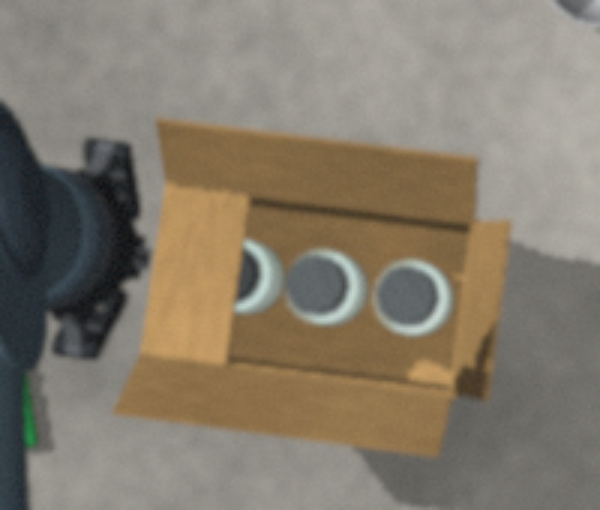

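The left end flap is flat (tip 2 mm above the hinge line, which is its top face), and all caps are home (tips at 0.099). Now the right end flap.

```bash
python3 - <<'E'
from h import *
Q=down(float(np.load("A.npy")))
fold("er",Q,1.96,.011)
movel([.42,-.02,.31],Q,speed=.3)
im=read_camera("top"); cv2.imwrite("pics/f2.png",cv2.resize(im[190:360,130:330],None,fx=3,fy=3)[:,:,::-1])
E
```

```text
er vertical F [ 0.2 -0.6  0.1]
tip v above hinge 0.0021 F 9.7
t 106.9417
```

View pics/f2.png

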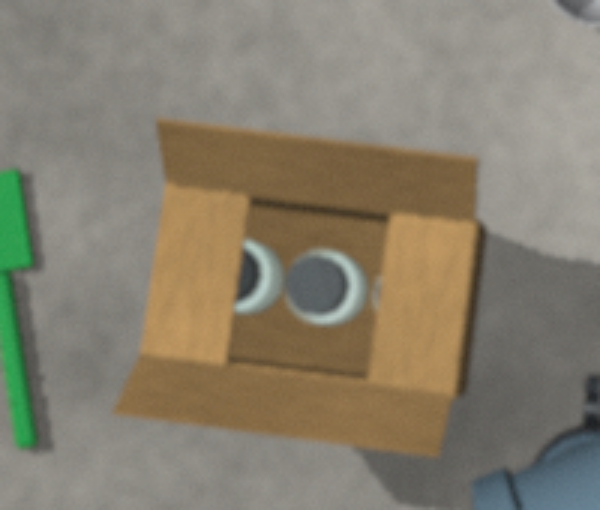

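Both end flaps are flat and the side flaps still stand open. Now the side flaps.

```bash
python3 - <<'E'
from h import *
Q=down(float(np.load("A.npy")))
fold("sn",Q,2.36,.0145)
fold("sf",Q,2.14,.0145)
x,y,_=read_eef_pos(); movel([.42,-.06,.31],Q,speed=.3)
im=read_camera("top"); cv2.imwrite("pics/f3.png",np.hstack([cv2.resize(im[190:360,140:320],None,fx=2.2,fy=2.2),cv2.resize(read_camera("side")[130:300,190:370],None,fx=2.2,fy=2.2)])[:,:,::-1])
E
```

```text
sn vertical F [0.4 0.3 0.4]
tip v above hinge 0.0021 F 8.2
t 117.2
sf vertical F [ 0.9 -0.3  0.4]
tip v above hinge 0.0022 F 8.2
t 125.15
```

View pics/f3.png

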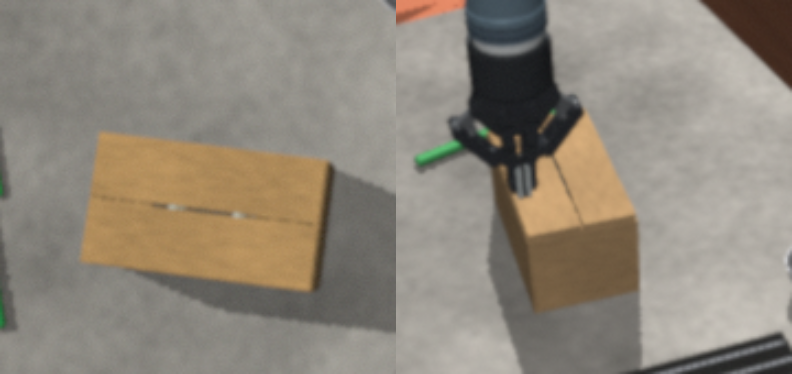

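The carton is shut flat with both side flaps over the end flaps, and the arm is clear of it.

```bash
python3 -c "
from bench import *
print(sign_off())"
```

```text
the job is handed in; nothing more can be done
None
```

The job is handed in: all three jars are capped and stand upright in the carton, with the end flaps and then the side flaps folded flat; I left the katori, spatula, rolling pin and green look-alike alone.

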